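# Stand the vial on the post and hold the lamp box's mirror lid open at 45 degrees

## Task

A specimen is to be photographed by mirror light: stand the smallest bottle upright in the middle of the small round table on top of the post and let go of it, with the lamp box's lid still shut. Then take the lamp box's lid by the fin at its front, raise it to 45 degrees open and finish while still holding it there by the fin, because its spring would shut it and its mirror must throw the light level onto the bottle. Leave the other bottles standing where they are.

Things in the scene. Friction and masses are not known exactly. Their poses are not given: they have to be found in the camera images.
- vial: the smallest bottle: clear glass with a ribbed white screw cap, 25 mm across the body and 48 mm high (body straight up to 36 mm, above it the cap, 21 mm across), about 0.02 to 0.05 kg, loose, standing on the bench. Origin at the centre of its underside, z axis up.
- squat_bottle: a bystander: bottle 44 mm across, 74 mm high, with a dark cap. Origin at the centre of its underside. It may change places with the vial and the dropper bottle; leave it.
- dropper_bottle: a bystander: bottle 36 mm across, 84 mm high with a thin dropper tip on its cap. Origin at the centre of its underside. Leave it.
- post: a fixed upright post: round foot 72 mm across, 12 mm rod, on top a round white table 32 mm across whose flat upper face is 100 mm above the bench. Origin at the centre of the underside of the foot.
- post_top (a point): centre of the flat upper face of the post's table (100 mm above the bench); the vial's underside goes here.
- lamp_box: fixed grey housing 120 mm deep (its x), 140 mm wide (its y), 78 mm high, with a lid on top; origin at the centre of its underside, z up. Its -x axis points out of its front to the post, 210 to 222 mm in front of its centre. On its -y side a dial with marks every 15 degrees, the longer mark at 45, and a pointer on the lid.
- lid_hinge (a point): middle of the lid's hinge axis, at the far top edge of the lamp box, at [0.060, 0, 0.082] m in the box's frame; the axis runs along the box's y axis.
- lid_angle (a joint): opening angle of the mirror lid in rad: 0 shut and level (the start), 0.785 at 45 degrees, stop at 1.75; grows as the front edge rises.
- mirror_lid: the lid: a grey plate 122 mm deep, 140 wide, 8 thick, centred in thickness on the hinge axis, mirror below, with the bare metal fin at its front; origin in the middle of the hinge axis, axes as the lamp box when shut. Spring and weight pull it shut with about 2 N at the fin when shut, 3 N at 45 degrees; it never stays open by itself.
- lid_fin (a point): grip point on the bare metal fin in the middle of the lid's front edge: 12 mm thick (its y axis, along the hinge), 16 mm high, sticking out 58 mm from the plate. This point is mid-fin, 158 mm from the hinge axis, 36 mm out from the plate, 82 mm above the bench when shut; axes then as the lamp box. Pinched across its 12 mm it pivots in the fingertips: the gripper can stay vertical.
Not all that is in view belongs to the job. What is shaped like the vial but purple is not meant.

How it is judged (in metres and radians):
On the way:
1. the vial stands upright in the middle of the post's table, let go, with the lid still shut (horizontal distance between vial and post_top below 0.009 m and z of vial in the frame of post_top between -0.004 and 0.004 m and angle between vial's own z axis and vertical below 0.12 rad and contact force between each of the arm, the fingers and vial below 0.05 N and value of joint lid_angle below 0.1 rad), for 0.3 s.
At the end, for the whole second after the job is handed in: The lid stands still at 45 degrees open, within 4 degrees, held by the fingers at its fin (over 1 N, TCP within 50 mm of lid_fin, no bottle touching the lid); the vial stands upright (within 7 degrees), untouched, on the post's table, within 9 mm of its centre (horizontal distance between vial and post_top below 0.009 m and z of vial in the frame of post_top between -0.004 and 0.004 m and angle between vial's own z axis and vertical below 0.12 rad and contact force between each of the arm, the fingers and vial below 0.05 N and linear speed of vial below 0.02 m/s and value of joint lid_angle between 0.715 and 0.855 rad and velocity of joint lid_angle between -0.05 and 0.05 rad/s and contact force between the fingers and mirror_lid above 1 N and distance between the grasp point and lid_fin below 0.05 m and contact force between mirror_lid and vial below 0.1 N and contact force between mirror_lid and squat_bottle below 0.1 N and contact force between mirror_lid and dropper_bottle below 0.1 N); the arm keeps its last pose, push and grip.
It fails at once if the squat bottle is shifted by more than 30 mm or tipped over (distance of squat_bottle from where it was at the start of the episode above 0.03 m or angle between squat_bottle's own z axis and vertical above 0.5 rad).
It fails at once if the dropper bottle is shifted by more than 30 mm or tipped over (distance of dropper_bottle from where it was at the start of the episode above 0.03 m or angle between dropper_bottle's own z axis and vertical above 0.5 rad).
It also fails if it takes over 51 s, if anything falls off the work surface, if the arm or the gripper's body presses on something with over 40 N, if the wrist force passes 120 N, or if a joint passes its speed limit or range.

## Robot

A 7-joint arm with a two-finger parallel gripper is mounted at the origin on a cart in front of the work surface, level with it; the furniture and walls round the work are solid. World frame = base frame: x ahead of the robot, y to its left, z up, the work surface at z = 0. Lengths are in m, angles in degrees, forces in N, time in s.
With the tool pointing down it reaches from about 0.425 to 0.8 m from the base axis. Payload 8.3 kg.
Tool frame: the origin (TCP) lies between the finger pads, 19 mm behind the fingertips; this is the grasp point; z points along the fingers, y is the line along which they close (so a half turn about z gives the same grasp; the last joint's range is limited). The gripper opens to 85 mm and grips with 20 to 120 N. Pads are 22 mm wide; open, the fingers measure 114 mm over their backs; the gripper's body (76 mm by 85 mm) begins 54 mm behind the grasp point. The pads swing forward as they close: fully open they stand 13 mm farther back than shut.
Start: joints at [66.526, 21.967, 0.94, 78.501, -0.361, 79.538, -2.664], TCP at [0.212, -0.588, 0.25] pointing down, gripper open.
Joint ranges: [-169.22, 169.22], [-14.56, 117.87], [-87.37, 89.26], [10.42, 133.3], [-82.24, 262.24], [0.94, 117.77], [-172.7, 172.7]. Speed limits (degrees/s): [136.94, 136.94, 172.46, 172.46, 180, 180, 180].

## Interface

Orientations are given as a 3x3 rotation matrix whose columns are the frame's x, y, z axes.
In Python, from plant import move_pose, movel, goto_joints, grip, sleep, ik, grab_frame, camera_params, MotionError, close_job, current_time_s, current_joint_positions, current_dq, current_joint_torque, current_tcp_pos, current_tool_rot, current_wrist_force, current_wrist_torque, current_width, current_finger_force gives the robot as it stands. The module is installed in compiled form; this text tells all that it offers. Calls block until the motion is done:
- move_pose(position, orientation): joint-space move of the TCP to a pose.
- movel(position, rot=None, max_speed=0.15, threshold=None): straight line of the TCP; rot=None keeps the orientation; max_speed is the mean speed in m/s. With threshold (N) it stops when the force on the tool has changed by that much, and returns True; else False.
- goto_joints(angles): joint-space move.
- grip(opening, grasp_force=None): finger opening in m; grasp_force is the grip in N (None keeps the last); returns when the fingers have stopped.
- sleep(seconds).
- ik(position, orientation): joint angles nearest the present ones, or None.
- grab_frame(name): name is "scene" or "top" or "wrist"; returns the picture (400x640x3 uint8, red, green, blue); there is no depth.
- camera_params(name): a dict with "K" (3x3 intrinsics, pixels), "position" and "orientation" of the camera in the world; the wrist camera has in their place "hand_eye" (4x4, takes a point from camera to tool coordinates, whose origin is the TCP and whose axes are the flange's). Camera axes: x right, y down, z forward; pixel columns grow to the right and rows downward; lengths in m; the calibration is good to about 2 mm. A picture is of the moment at which its call begins: read the wrist's pose just before it. camera_params takes no time and is no camera call.
A pose or a line that the arm cannot do raises MotionError and nothing moves.
- close_job(): hands the job in; it is judged then, once.
Readings, each from a call of its own:
- current_time_s(): time.
- current_joint_positions(): joint angles.
- current_dq(): joint speeds.
- current_joint_torque(): joint torques, N m.
- current_tcp_pos(): TCP position.
- current_tool_rot(): TCP orientation.
- current_wrist_force(): force on the tool from outside, world axes, zero at the start.
- current_wrist_torque(): the same for the moment, N m.
- current_width(): finger opening in m.
- current_finger_force(): force on a finger pad.
Only numpy, scipy, OpenCV 4.12 (cv2) and the standard library are available. Lean on these libraries where they do the work, as an engineer would, in place of code of your own. Each camera call takes 0.05 s, during which the arm holds its last target. There are 200 camera calls.

## Working session

There is one attempt and no reset: what is moved stays moved. The work goes in short steps, each a Python script; the robot and the scene stay as the last script left them, time stands still between calls to the robot, and variables do not carry over. Pictures are saved under pics/ and viewed, at most 12 in all, crops included, and the job is handed in when it is done.

```bash
mkdir -p pics; ls; python3 - <<'E'
from plant import *
import cv2,numpy as np
for n in("scene","top"):
    cv2.imwrite(f"pics/{n}0.png",grab_frame(n)[:,:,::-1]); p=camera_params(n); print(n,p["K"],p["position"],p["orientation"])
print(camera_params("wrist"),current_time_s(),current_tool_rot())
E
```

```text
pics
scene [[446.40669941   0.         321.27827778]
 [  0.         446.40669941 204.69076592]
 [  0.           0.           1.        ]] [-0.06245461  0.99730022  0.57391628] [[-7.95693783e-01 -2.56657457e-01  5.48633169e-01]
 [-6.05698916e-01  3.37877015e-01 -7.20394299e-01]
 [-4.75968967e-04 -9.05519780e-01 -4.24303784e-01]]
top [[500.54857849   0.         322.23331012]
 [  0.         500.54857849 206.64225956]
 [  0.           0.           1.        ]] [0.48651615 0.17129543 1.19928754] [[ 0.00406504 -0.99723778  0.07416395]
 [-0.9999361  -0.00327129  0.01082105]
 [-0.01054855 -0.0742032  -0.99718735]]
{'K': array([[319.86733325,   0.        , 319.26626545],
       [  0.        , 319.86733325, 196.52261775],
       [  0.        ,   0.        ,   1.        ]]), 'hand_eye': array([[ 5.87802649e-04, -9.60946718e-01, -2.76732829e-01,
         6.95820319e-02],
       [ 9.99999827e-01,  5.54245975e-04,  1.99476501e-04,
        -1.45655915e-03],
       [-3.83082320e-05, -2.76732899e-01,  9.60946878e-01,
        -1.24463991e-01],
       [ 0.00000000e+00,  0.00000000e+00,  0.00000000e+00,
         1.00000000e+00]])} 0.1 [[ 9.40426885e-01  3.39995369e-01 -6.49628643e-04]
 [ 3.39995988e-01 -9.40425392e-01  1.67670767e-03]
 [-4.08544285e-05 -1.79769210e-03 -9.99998383e-01]]
```

View pics/scene0.png

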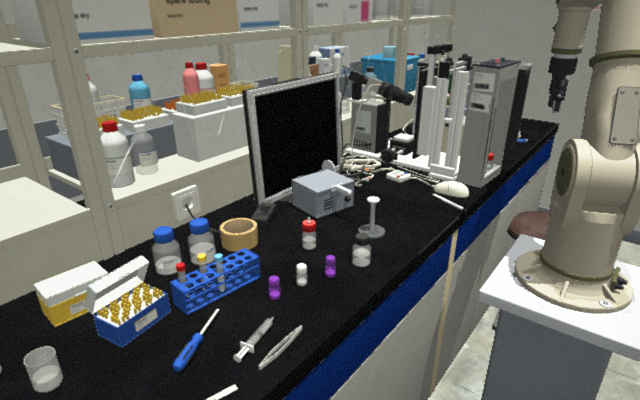

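View pics/top0.png

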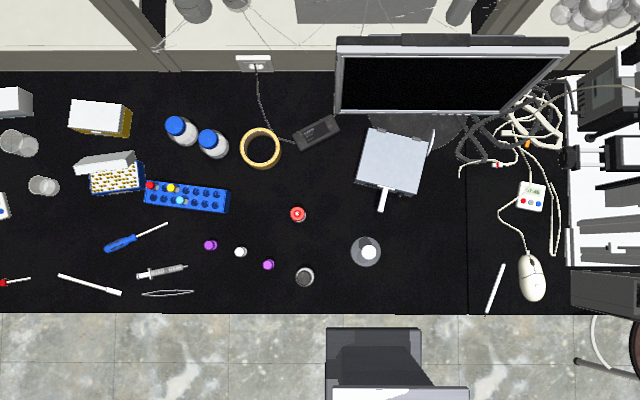

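The scene view shows the white-capped vial at (301,273), between purple lookalikes at (274,287) and (330,265). The red-capped dropper bottle is at (309,235), the dark-capped squat bottle at (361,248), the post table at (374,201) and the lid fin at (342,190). In the top view the vial is at (240,252), the purples at (210,245) and (268,265), the post at (368,252) and the fin at (383,200).
The vial is the one with the white cap. I'll confirm that in a crop and triangulate.

```bash
cat > h.py <<'E'
import numpy as np,cv2
from plant import *
def ray(p,px,):
    if isinstance(p,str):
        p=camera_params(p)
    d=np.linalg.inv(p["K"])@[px[0],px[1],1.]; d=p["orientation"]@d
    return np.array(p["position"]),d/np.linalg.norm(d)
def onplane(p,px,z):
    o,d=ray(p,px); return o+d*(z-o[2])/d[2]
def tri(rays):
    A=np.zeros((3,3));b=np.zeros(3)
    for o,d in rays:
        P=np.eye(3)-np.outer(d,d);A+=P;b+=P@o
    X=np.linalg.solve(A,b); return X,[np.linalg.norm((np.eye(3)-np.outer(d,d))@(X-o)) for o,d in rays]
def wristcam():
    p=camera_params("wrist");H=p["hand_eye"];R=np.array(current_tool_rot());t=np.array(current_tcp_pos())
    return dict(K=p["K"],position=R@H[:3,3]+t,orientation=R@H[:3,:3])
def blob(mask,win):
    x0,y0,x1,y1=win;m=np.zeros(mask.shape,np.uint8);m[y0:y1,x0:x1]=mask[y0:y1,x0:x1]
    n,l,s,c=cv2.connectedComponentsWithStats(m);i=1+np.argmax(s[1:,4]);return c[i],s[i],(l==i)
def white(im,v=150,sat=40):
    h=cv2.cvtColor(im,cv2.COLOR_RGB2HSV);return ((h[...,2]>v)&(h[...,1]<sat)).astype(np.uint8)
E
python3 - <<'E'
from h import *
np.set_printoptions(precision=4,suppress=True)
S=cv2.imread("pics/scene0.png")[:,:,::-1].copy();T=cv2.imread("pics/top0.png")[:,:,::-1].copy()
wS,wT=white(S),white(T)
for nm,a,b in (("vialcap",(290,258,312,276),(230,242,250,262)),("post",(360,192,386,208),(355,238,382,262)),):
    ca,sa,_=blob(wS,a);cb,sb,_=blob(wT,b);print(nm,ca,sa,cb,sb,tri([ray("scene",ca),ray("top",cb)]))
# fin: top blob direction
c=cv2.resize(S[175:310,255:405][:,:,::-1],None,fx=5,fy=4.4,interpolation=cv2.INTER_CUBIC)
c=c[:594]
cv2.imwrite("pics/c1.png",c)
d=cv2.resize(T[115:275,330:450][:,:,::-1],None,fx=3.7,fy=3.7,interpolation=cv2.INTER_CUBIC);e=cv2.resize(T[232:280,200:320][:,:,::-1],None,fx=3,fy=3)
o=np.zeros((592,800,3),np.uint8);o[:d.shape[0],:d.shape[1]]=d;o[:e.shape[0],440:440+e.shape[1]]=e;cv2.imwrite("pics/c2.png",o)
E
```

```text
vialcap [301.4048 267.3571] [297 263  10  10  84] [239.9457 251.3587] [234 247  13  10  92] (array([0.468 , 0.3731, 0.0408]), [np.float64(0.0006689348878483082), np.float64(0.0006689348878483078)])
post [373.0147 198.9853] [367 196  13   7  68] [368.4398 252.0314] [361 245  16  15 191] (array([0.4683, 0.0812, 0.0979]), [np.float64(0.0008843122634764501), np.float64(0.0008843122634766223)])
```

View pics/c1.png

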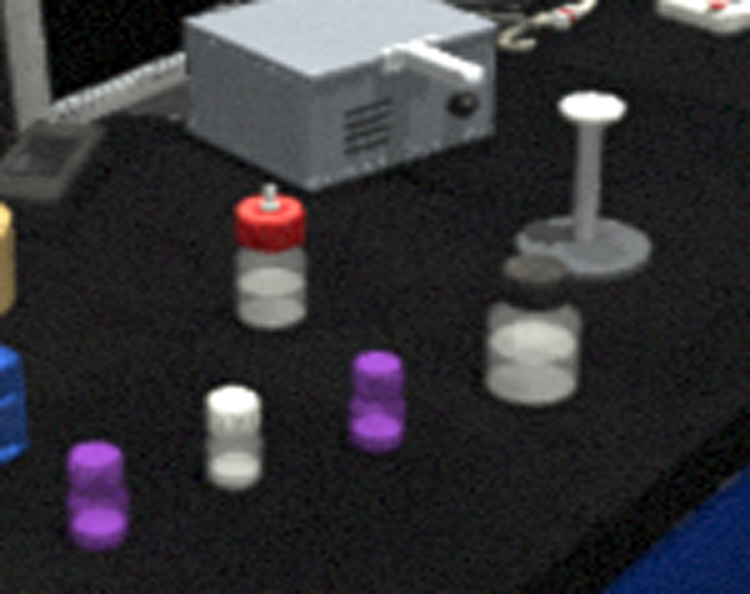

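View pics/c2.png

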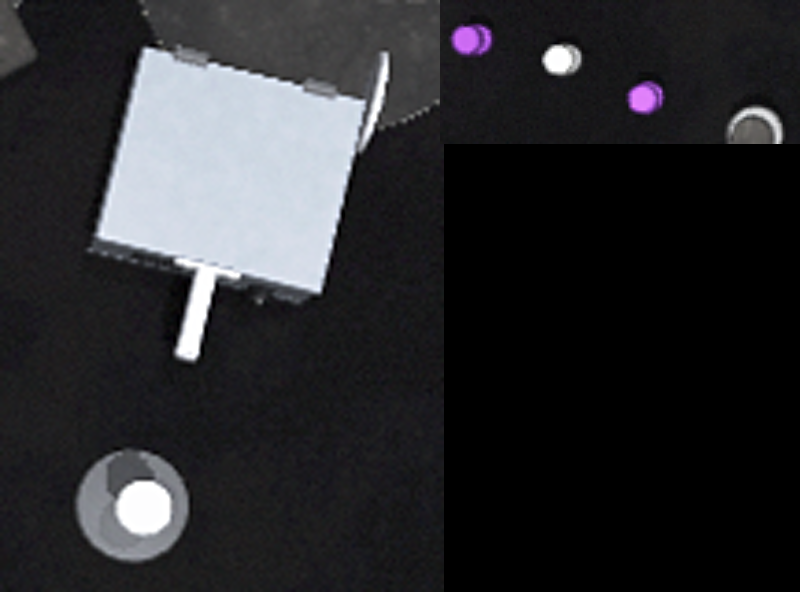

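The crops confirm it: the white-capped clear bottle at scene (301,273) / top (240,252) is the vial, the other two being purple. Its cap triangulates to z=0.041 and the post top to z=0.098, both plausible.
Next I'll check the tall tower on the right for the arm sweep, then measure the box axis and the IK options.

```bash
cat >> h.py <<'E'
def down(yaw):  # tool z down, tool x at yaw (deg)
    a=np.radians(yaw);x=np.array([np.cos(a),np.sin(a),0]);z=np.array([0,0,-1.]);return np.column_stack([x,np.cross(z,x),z])
E
python3 - <<'E'
from h import *
np.set_printoptions(precision=4,suppress=True)
print("tower base",[onplane("scene",p,0) for p in((465,180),(487,187),(520,150))])
print("tower top px top view z .3",[onplane("top",p,.3) for p in((568,270),(568,310))])
# lid corners top view (from crop: /3.7 + (330,115)), plane z=.086
L=[onplane("top",(330+u/3.7,115+v/3.7),.086) for u,v in((145,47),(367,100),(322,294),(97,240))]
print(np.array(L)); m=np.mean(L,0)
ax=[L[0]-L[3],L[1]-L[2]];print("yaw x", [np.degrees(np.arctan2(a[1],a[0])) for a in ax],[np.linalg.norm(a) for a in ax],"wid",np.linalg.norm(L[1]-L[0]),np.linalg.norm(L[2]-L[3]),m)
print("fin tip",onplane("top",(330+187/3.7,115+360/3.7),.09),"base",onplane("top",(330+207/3.7,115+268/3.7),.09))
# vial neighbours
nb=[onplane("top",p,.045) for p in((209.5,244.5),(267.5,265))];d=nb[1]-nb[0];print(nb,np.degrees(np.arctan2(d[1],d[0])))
J=np.array(current_joint_positions())
for n,P in(("vial",(.468,.373,.2)),("post",(.468,.081,.25)),("fin",(.582,.06,.2))):
  for y in range(-180,180,30):
    q=ik(P,down(y)); 
    if q is not None: print(n,y,np.round(q),np.abs(np.array(q)-J).max().round())
print([ik((.212,-.588,z),current_tool_rot()) for z in (.4,.5)])
E
```

```text
tower base [array([ 0.4076, -0.4347,  0.    ]), array([ 0.3266, -0.4185,  0.    ]), array([ 0.3509, -0.8904,  0.    ])]
tower top px top view z .3 [array([ 0.442 , -0.2558,  0.3   ]), array([ 0.3719, -0.2536,  0.3   ])]
[[ 0.7481  0.0782  0.086 ]
 [ 0.7157 -0.0564  0.086 ]
 [ 0.5973 -0.0279  0.086 ]
 [ 0.6296  0.1076  0.086 ]]
yaw x [np.float64(-13.91047612383184), np.float64(-13.508456424345903)] [np.float64(0.12206249933354522), np.float64(0.12180737514553279)] wid 0.13844805624709605 0.1393045431507195 [0.6727 0.0254 0.086 ]
fin tip [0.5569 0.054  0.09  ] base [0.6124 0.0417 0.09  ]
[array([0.484 , 0.4433, 0.045 ]), array([0.4376, 0.3089, 0.045 ])] -109.03240223318068
vial -180 [  6.  40. -74.  85.  39.  84.  21.] 75.0
vial -150 [  1.  33. -61.  85.  29.  79.  58.] 66.0
vial -120 [  6.  40. -74.  85.  38.  83.  82.] 84.0
vial -90 [  6.  40. -74.  85.  38.  83. 112.] 114.0
vial -60 [  6.  40. -74.  85.  38.  83. 142.] 144.0
vial -30 [ -79.   27.   52.   89.  -22.   75. -144.] 146.0
vial 0 [ -52.   20.   14.   88.   -5.   72. -128.] 125.0
vial 30 [   1.   33.  -61.   85.   29.   79.
[... 934 characters left out ...]
37.  82.  85.] 87.0
fin -120 [ 40.  38. -74.  87.  37.  82. 115.] 117.0
fin -90 [ 40.  38. -74.  87.  37.  82. 145.] 147.0
fin -60 [  15.   22.  -32.   88.   12.   73. -168.] 165.0
fin -30 [  18.   22.  -35.   88.   13.   74. -139.] 136.0
fin 0 [  21.   23.  -40.   88.   15.   74. -110.] 108.0
fin 30 [ 23.  24. -42.  88.  16.  74. -81.] 78.0
fin 60 [ 23.  24. -42.  88.  16.  74. -51.] 49.0
fin 90 [ 23.  24. -43.  88.  17.  75. -22.] 44.0
fin 120 [ 24.  25. -44.  88.  17.  75.   8.] 45.0
fin 150 [ 25.  25. -45.  88.  18.  75.  38.] 46.0
[array([66.2178, 21.6415,  1.6175, 60.2378, -0.6047, 98.231 , -2.4875]), array([ 66.0956,  25.9939,   2.3855,  41.1762,  -1.1362, 112.9484,
        -2.3246])]
```

The tower at right (x 0.33–0.44, y < -0.4) is tall, so I'll pull in and raise before swinging joint 1. Then I'll look at the vial with the wrist camera.

```bash
python3 - <<'E'
from h import *
np.set_printoptions(precision=3,suppress=True)
R0=np.array(current_tool_rot());a=np.radians(-70.2)
for r,z in((.43,.45),(.43,.4),(.45,.42),(.43,.35)):
    q=ik((r*np.cos(a),r*np.sin(a),z),R0)
    print(r,z,q)
    if q is not None and abs(q[2])<12: break
q=np.array(q);goto_joints(q);print(current_tcp_pos(),current_time_s())
q[0]-=70.2+38.6; goto_joints(q);print(current_tcp_pos(),current_time_s(),current_wrist_force())
# approach: tool x along line ~ -109+180 =71 or -109, allowing closing perpendicular
for y in (71,161-20,-109):
    print(y,ik((.468,.373,.2),down(y)))
E
```

```text
0.43 0.45 [ 65.503  -3.056   0.426  82.577   0.018 100.582  -4.192]
[ 0.146 -0.405  0.449] 1.1833
[0.337 0.267 0.45 ] 3.6667 [ 0.211  0.848 -0.527]
71 [-42.464  20.224   1.113  87.288  -0.403  72.493 -60.298]
141 [-43.187  20.211   2.05   87.324  -0.743  72.478   9.961]
-109 [-40.636  20.274  -1.259  87.195   0.457  72.536 119.046]
```

```bash
python3 - <<'E'
from h import *
np.set_printoptions(precision=4,suppress=True)
R=down(71);grip(.05)
cams=[];pts=[];ims=[]
for i,(dx,dy) in enumerate(((0,0.03),(0.0,-0.04))):
    move_pose((.468+dx,.373+dy,.17),R)
    c=wristcam();im=grab_frame("wrist");cams.append(c)
    p=c["K"]@(c["orientation"].T@(np.array([.468,.373,.048])-c["position"]));p=p[:2]/p[2]
    x,y=p.astype(int);b,s,m=blob(white(im),(max(x-45,0),max(y-45,0),x+45,min(y+45,400)))
    print(p,b,s);pts.append(b);ims.append(im)
    cv2.imwrite(f"pics/w{i}.png",im[:,:,::-1])
print(tri([ray(c,p) for c,p in zip(cams,pts)]),current_time_s(),current_width())
v=np.hstack([cv2.resize(i,(400,250)) for i in ims])[:,:,::-1];cv2.imwrite("pics/w.png",v)
E
```

```text
[332.223  229.5364] [328.4587 220.0511] [316 201  27  38 763]
[301.9702 147.7033] [299.5153 143.0864] [285 128  29  31 718]
(array([0.4659, 0.3753, 0.0296]), [np.float64(0.00016973240251647576), np.float64(0.00016973240251636344)]) 5.8667 0.05026587502996454
```

View pics/w.png

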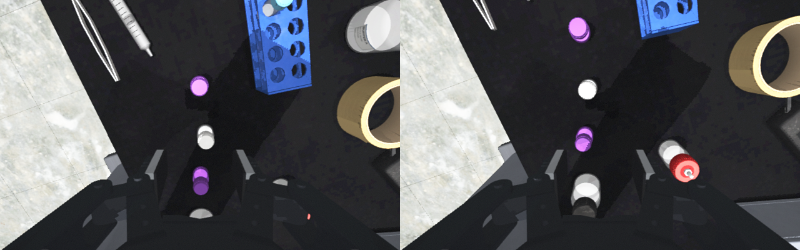

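The wrist views show the vial at about (329,220) and (300,143) full-scale, in line with the purple ones. It sits at roughly (0.467, 0.374), matching the fixed cameras within 2 mm. I'll grasp it with the fingers closing across the row.

```bash
python3 - <<'E'
from h import *
np.set_printoptions(precision=4,suppress=True)
R=down(71)
move_pose((.467,.3743,.12),R)
print(movel((.467,.3743,.030),max_speed=.08,threshold=6),current_tcp_pos())
grip(0.0,25);print(current_width(),current_finger_force(),current_tcp_pos())
movel((.467,.3743,.16),max_speed=.12)
print(current_width(),current_finger_force(),current_tcp_pos(),current_time_s())
im=grab_frame("scene");cv2.imwrite("pics/s1.png",cv2.resize(im[190:310,230:390],None,fx=4,fy=4)[:,:,::-1])
for y in (71,-109,90,140): print(y,ik((.468,.081,.25),down(y)))
E
```

```text
False [0.4674 0.3746 0.0307]
0.024043087938869962 24.555039703845978 [0.4673 0.3746 0.0306]
0.023976722286959174 24.524056613445282 [0.4666 0.374  0.159 ] 9.0833
71 [-22.1754   3.1725   8.9014 101.4544  -0.507   75.4118 -32.1598]
-109 [ -5.5807   3.7888  -8.4776 100.7715   0.5766  75.4817 146.8154]
90 [-19.5211   3.2517   6.1269 101.3464  -0.3584  75.4207 -13.3138]
140 [-15.3725   3.3894   1.7879 101.1761  -0.1092  75.4361  36.4397]
```

View pics/s1.png

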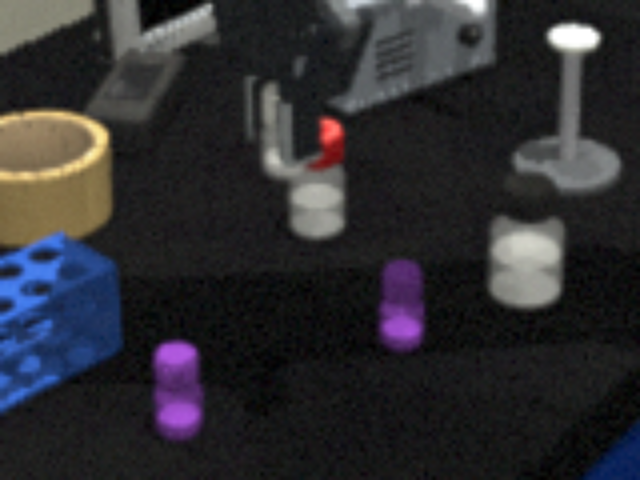

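The vial is gripped (24 mm width) and lifted, and the neighbours are undisturbed. Next I'll refine the post top with two wrist views.

```bash
python3 - <<'E'
from h import *
np.set_printoptions(precision=4,suppress=True)
R=down(71)
movel((.467,.374,.26),max_speed=.2)
cams=[];pts=[];ims=[]
for i,P in enumerate(((.45,.05,.26),(.44,-.02,.26))):
    move_pose(P,R)
    c=wristcam();im=grab_frame("wrist");cams.append(c);ims.append(im)
    p=c["K"]@(c["orientation"].T@(np.array([.468,.081,.1])-c["position"]));p=p[:2]/p[2]
    x,y=p.astype(int);b,s,m=blob(white(im,170),(max(x-40,0),max(y-40,0),x+40,min(y+40,400)))
    print(p,b,s,onplane(c,b,.1));pts.append(b)
print(tri([ray(c,p) for c,p in zip(cams,pts)]),current_time_s(),current_width())
v=np.hstack([cv2.resize(i,(400,250)) for i in ims])[:,:,::-1];cv2.imwrite("pics/w3.png",v)
E
```

```text
[329.1404 148.1738] [327.8776 146.4744] [310 129  36  36 997] [0.4674 0.0828 0.1   ]
[312.7228  61.8176] [311.0617  59.7396] [ 292   40   39   41 1248] [0.4672 0.0829 0.1   ]
(array([0.4673, 0.0829, 0.1005]), [np.float64(0.00010104553032040255), np.float64(0.00010104553032026086)]) 11.5 0.024242575786004226
```

View pics/w3.png

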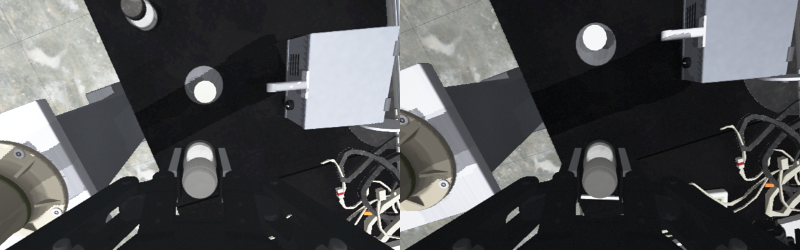

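Both wrist views put the post table at (0.467, 0.083, 0.1005), visible at (328,146) and (311,60) full-scale. The height is as expected. I'll place the vial now.

```bash
python3 - <<'E'
from h import *
np.set_printoptions(precision=4,suppress=True)
R=down(71);x,y=.4676,.0821
move_pose((x,y,.20),R)
movel((x,y,.140),max_speed=.1);e=np.array([x,y])-np.array(current_tcp_pos())[:2];print(e)
print(movel((x+e[0],y+e[1],.127),max_speed=.02,threshold=2.5),current_tcp_pos(),current_wrist_force(),current_time_s())
grip(.05);sleep(.2);print(current_width(),current_tcp_pos())
movel((x,y,.26),max_speed=.1)
for n,cr in(("scene",(180,255,330,420)),("top",(130,270,330,430))):
    im=grab_frame(n);cv2.imwrite(f"pics/{n}2f.png",im[:,:,::-1])
im=cv2.imread("pics/scene2f.png")[150:260,300:440];cv2.imwrite("pics/s2.png",cv2.resize(im,None,fx=5,fy=5))
print(current_time_s())
E
```

```text
[-0.0005  0.0002]
True [0.4673 0.0823 0.1305] [-0.3902  0.0465  5.2791] 13.3167
0.04979368197572959 [0.4668 0.0821 0.13  ]
15.4333
```

View pics/s2.png

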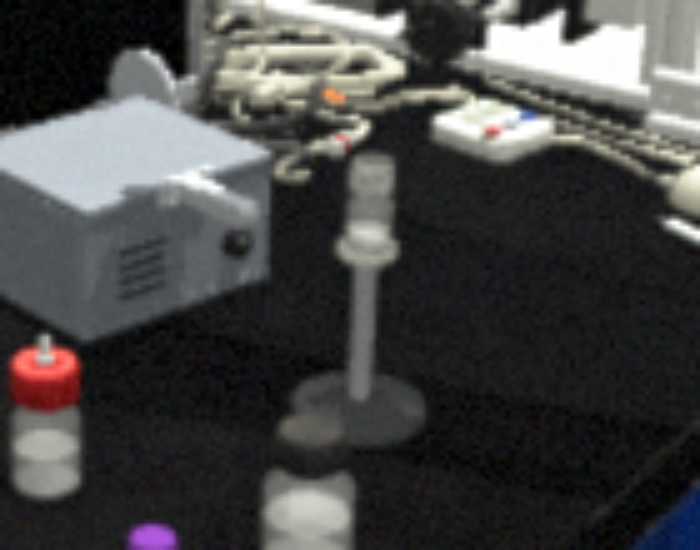

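The vial stands upright and nearly centred on the post table, with the gripper clear and the lid shut. Next I'll measure the fin from two wrist places.

```bash
python3 - <<'E'
from h import *
np.set_printoptions(precision=4,suppress=True)
YAW=-13.7;R=down(YAW);u=R[:,0];f=np.array([.5778,.0487,.082])
ims=[]
for i,(s,z) in enumerate(((-.05,.24),(-.02,.24))):
    P=f+s*u;P[2]=z;move_pose(P,R)
    c=wristcam();im=grab_frame("wrist");np.savez(f"fin{i}.npz",im=im,**c)
    pr=lambda X:(lambda p:p[:2]/p[2])(c["K"]@(c["orientation"].T@(X-c["position"])))
    pb,pt=pr(f+.036*u+[0,0,.008]),pr(f-.022*u+[0,0,.008]);print("pred base,tip",pb,pt)
    x,y=((pb+pt)/2).astype(int);q=im[y-90:y+90,x-100:x+100];ims.append(cv2.resize(q,None,fx=2,fy=2))
    print(im[y,x],im[max(y-80,0),x])
print(current_time_s(),np.array(current_joint_positions()))
cv2.imwrite("pics/f.png",np.hstack(ims)[:,:,::-1])
E
```

```text
pred base,tip [320.5999  82.1903] [320.3704 153.7047]
[216 219 225] [149 155 167]
pred base,tip [319.6886 121.3432] [319.6434 188.5326]
[210 213 221] [149 154 166]
17.025 [ -22.3975   14.4291   16.6569   90.4427   -4.2154   75.7772 -108.8932]
```

View pics/f.png

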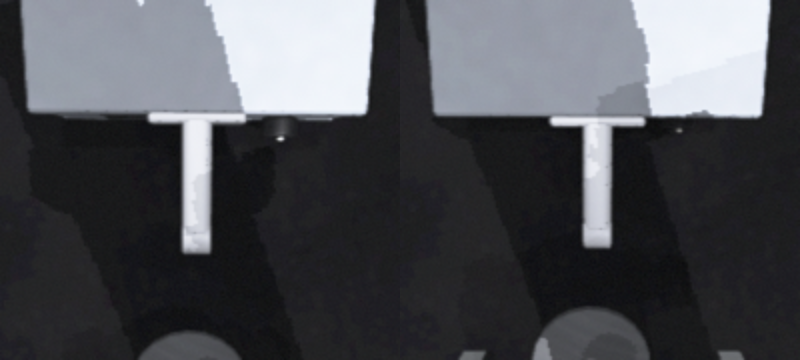

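In both views the fin's tip (318,153 and 318,188) and its direction match my prediction at 82 mm height within a pixel along it. It lies about 1 mm to the side, so I'll correct for that, grasp it and lift along the arc.

```bash
python3 - <<'E'
from h import *
np.set_printoptions(precision=4,suppress=True)
R=down(-13.7);u=R[:,0]
L=[np.load(f"fin{i}.npz") for i in(0,1)]
print("tip tri",tri([ray(L[0],(318.3,153)),ray(L[1],(318.3,188))]))
f=np.array([.5778,.0487,.082])-.001*R[:,1];hinge=f+.158*u;print(f)
arc=lambda d:hinge-.158*np.cos(np.radians(d))*u+np.array([0,0,.158*np.sin(np.radians(d))])
print([None if ik(arc(d),R) is None else 1 for d in range(0,50,5)])
move_pose(f+[0,0,.06],R)
print(movel(f,max_speed=.08,threshold=8),current_tcp_pos(),current_wrist_force())
grip(0,35);print(current_width(),current_finger_force(),current_tcp_pos(),current_time_s())
for d in range(5,50,5):
    movel(arc(d),max_speed=.06)
    print(d,np.array(current_tcp_pos())-arc(d),np.array(current_wrist_force()),current_width(),current_time_s())
for n in("scene","top"):
    cv2.imwrite(f"pics/{n}3f.png",grab_frame(n)[:,:,::-1])
a=cv2.imread("pics/scene3f.png")[140:260,290:410];b=cv2.imread("pics/top3f.png")[110:270,330:450]
cv2.imwrite("pics/e.png",np.hstack([cv2.resize(a,(400,400)),cv2.resize(b,(400,533))[:400]]))
print(current_time_s())
E
```

```text
tip tri (array([0.5575, 0.0552, 0.091 ]), [np.float64(0.00029533203289187817), np.float64(0.0002953320328919057)])
[0.578  0.0497 0.082 ]
[1, 1, 1, 1, 1, 1, 1, 1, 1, 1]
False [0.5784 0.0496 0.0824] [-0.6347 -0.7265 -0.5694]
0.011381992810938667 39.53220069408417 [0.5783 0.0499 0.0824] 18.8333
5 [ 0.0002  0.0002 -0.0001] [ 3.396   1.8571 -2.6442] 0.011149215559427869 19.2167
10 [-0.0001  0.0003 -0.0004] [ 3.1645  2.1868 -4.4169] 0.01177233055347193 19.6
15 [-0.0002  0.0003 -0.0004] [ 2.8033  2.6178 -3.0521] 0.010957700705170518 19.9833
20 [-0.0004  0.0003 -0.0004] [ 0.5379  3.0463 -3.5114] 0.011274606146315086 20.3667
25 [-0.0003  0.0002 -0.0001] [-2.0652  4.9745 -2.0175] 0.011022755927940539 20.75
30 [-0.      0.0001  0.0002] [-2.4954  5.4141 -2.5285] 0.011057249623121523 21.1333
35 [0.0001 0.     0.0003] [-2.0298  5.7642 -2.5229] 0.011377940513247475 21.5167
40 [ 0.0002 -0.      0.0002] [-2.1062  5.905  -1.7919] 0.011064666246497367 21.9
45 [ 0.0002 -0.      0.0001] [-1.1532  3.8291 -3.1685] 0.011429384517113337 22.2833
22.3833
```

View pics/e.png

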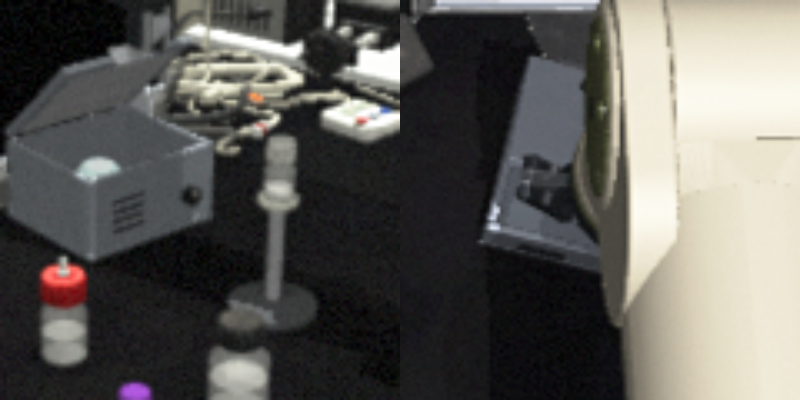

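The lid stands open with the fin held, and the vial is still upright on the post at crop (280,165). I'll check the lid angle from the front-edge corners in the scene view, at crop (77,66) and about (192,38).

```bash
python3 - <<'E'
from h import *
np.set_printoptions(precision=1,suppress=True)
R=down(-13.7);u=R[:,0];yb=-R[:,1] # box y
f=np.array([.5778,.0487,.082])-.001*R[:,1];h=f+.158*u
p=camera_params("scene")
for d in(39,42,45,48,51):
    c,s=np.cos(np.radians(d)),np.sin(np.radians(d));e=-c*u+[0,0,s];n=s*u+np.array([0,0,c])
    o=[]
    for w in(.07,-.07):
      for t in(.004,-.004):
        q=p["K"]@(p["orientation"].T@(h+.122*e+w*yb+t*n-p["position"]));o+=[q[:2]/q[2]]
    print(d,np.array(o).ravel())
im=cv2.imread("pics/scene3f.png")[130:185,285:365];cv2.imwrite("pics/e2.png",cv2.resize(im,None,fx=10,fy=10,interpolation=cv2.INTER_CUBIC))
print(current_finger_force(),current_dq(),current_time_s())
E
```

```text
39 [309.8 162.7 311.  165.3 348.  152.4 349.1 154.8]
42 [308.8 160.6 310.1 163.2 347.1 150.4 348.2 152.8]
45 [307.8 158.6 309.1 161.1 346.  148.6 347.3 150.9]
48 [306.7 156.7 308.1 159.1 345.  146.8 346.3 149. ]
51 [305.6 154.8 307.  157.2 343.9 145.1 345.3 147.2]
39.691103376608226 [-0.  -0.1 -0.  -0.  -0.  -0.  -0.1] 22.3833
```

View pics/e2.png

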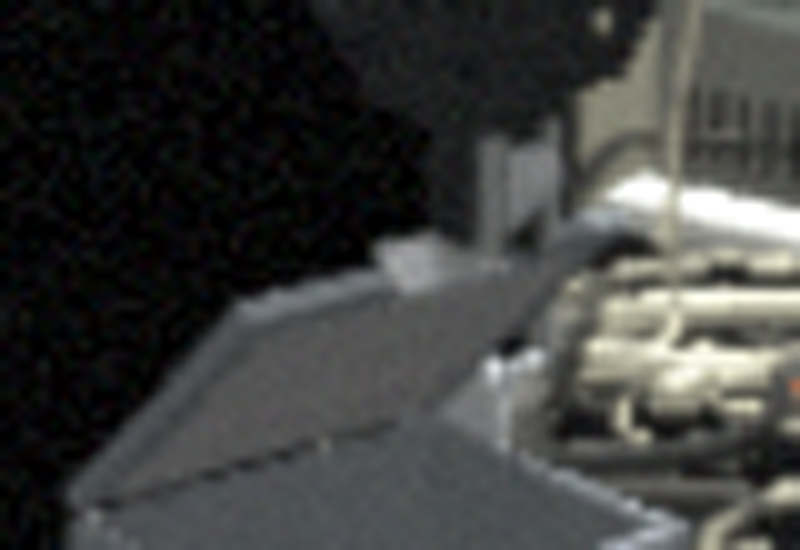

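```bash
python3 - <<'E'
from h import *
np.set_printoptions(precision=1,suppress=True)
R=down(-13.7);u=R[:,0];yb=-R[:,1]
f=np.array([.5778,.0487,.082])-.001*R[:,1];h=f+.158*u;p=camera_params("scene")
for fr,w in((1,.07),(1,-.07),(0,.07)):
    q=p["K"]@(p["orientation"].T@(h-.122*fr*u+w*yb+[0,0,.004]-p["position"]));print(q[:2]/q[2])
im=cv2.imread("pics/scene0.png")[165:220,285:365];cv2.imwrite("pics/e3.png",cv2.resize(im,None,fx=10,fy=10,interpolation=cv2.INTER_CUBIC))
E
```

```text
[316.7 191.6]
[354.2 179.6]
[290.9 178.8]
```

View pics/e3.png

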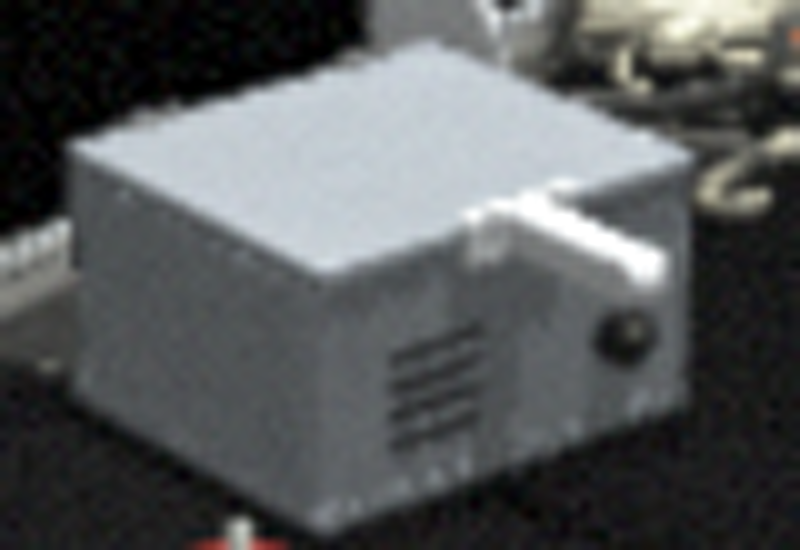

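With the lid shut, the same corners show a +0.7 px bias. Corrected for that, the open corner gives about 44–45 degrees, which agrees with the TCP arc at 45. I'm handing in.

```bash
python3 - <<'E'
from plant import *
sleep(.3);print(current_finger_force(),current_tcp_pos(),current_time_s());print(close_job())
E
```

```text
39.58845258879592 [0.62315512 0.03866813 0.19382727] 22.6833
the job is handed in; nothing more can be done
None
```

The vial stands upright on the post's table, let go while the lid was still shut. The lid is held by its fin at about 44–45 degrees, and the job was handed in at about 23 s; no verdict came back.

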